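# Hold the dusting stencil over the biscuits

## Robot

A 6-joint arm with a two-finger parallel gripper is mounted at the origin on the work surface. World frame = base frame: x ahead of the robot, y to its left, z up, the work surface at z = 0. Lengths are in m, angles in rad, forces in N, time in s.
With the tool pointing down it reaches from about 0.25 to 0.8 m from the base axis. Payload 3.9 kg.
Tool frame: the origin (TCP) lies midway between the tips of the shut fingers; the grasp point (between the pads) lies manip.grip_point_offset behind it (manip.grip_point_offset is the distance from the TCP to the grasp point, in m); z points along the fingers, y is the line along which they close (so a half turn about z gives the same grasp; the last joint's range is limited). The gripper opens to 85 mm and grips with 20 to 120 N. Pads are 22 mm wide; open, the fingers measure 114 mm over their backs; the gripper's body (76 mm by 85 mm) begins 54 mm behind the grasp point. The pads swing forward as they close: fully open they stand 13 mm farther back than shut.
Start: joints at [-1.187, 0.26, -0.138, 1.173, 0, 1.571], TCP at [0.197, -0.487, 0.231] pointing down, gripper open.
Joint ranges: [-2.78, 2.78], [-0.83, 1.72], [-1.28, 1.37], [-1.9, 2.12], [-1.57, 1.48], [-3.14, 3.14]. Speed limits (rad/s): [2.57, 2.57, 3.14, 3.14, 3.14, 3.14].

## Interface

Orientations are given as a rotation vector (axis times angle).
In Python, from station import manip gives the robot as it stands. The module is installed in compiled form; this text tells all that it offers.
- The arm moves only by the tool step_arm, never from a script. Its argument "targets" is a list of rows, each an object of numbers: "tx", "ty", "tz": the shift along the tool's x, y, z in mm; "wx", "wy", "wz": the turn, a rotation vector about the tool's x, y, z in degrees; "fingers": the closure, from 0 (fully open) to 1 (shut). In form: [{"tx": .., "ty": .., "tz": .., "wx": .., "wy": .., "wz": .., "fingers": ..}, ...]. A call has 1 to 10 rows; each row is the pose to reach, as a shift and turn from the pose commanded when the call began, along the tool's axes at that moment; what a row does not reach only later rows make up. A row lasts 1/10 s, in which the tool goes at most 50 mm and 8.59 degrees, less where a joint would pass 70% of its speed; a pose out of reach is approached as far as the arm can. A call with a gripper value outside its range is refused whole. The fingers move at their own pace and stop on an object; "newtons" is the grip in N (left out, the last holds). Time passes only in rows, so rows that repeat a pose let the fingers close. It gives the time, the measured TCP pose, the force, the opening and the grip force at its end, in the units of the state.
- manip.state(): the state, without advancing time (a new reading comes with each control period).
- manip.capture(name): name is "side" or "top"; returns a dict with "color" (400x640x3 uint8, red, green, blue), "mtx" (3x3 intrinsics, pixels), "k1" (the pictures are not rectified: a ray, as slopes to the right and down, at radius r is drawn at 1 + k1 r^2 times it, then the intrinsics apply), "world_from_camera" (4x4, takes a point from camera to world coordinates). Camera axes: x right, y down, z forward; pixel columns grow to the right and rows downward; lengths in m; the calibration is good to about 2 mm. A picture is of the moment at which its call begins. There is no depth.
- manip.job_done(): hands the job in; it is judged then, once.
The state is a dict: "time_s": time; "joint_positions": joint angles; "joint_velocities": joint speeds; "joint_efforts": joint torques, N m; "eef_pos": TCP position; "ee_rot": TCP orientation; "force": force on the tool from outside, world axes, zero at the start; "moment": the same for the moment, N m; "grip_width": opening from 0.0 (shut) to 1.0 (fully open); "grasp_force": force on a finger pad.
Only numpy, scipy, OpenCV 4.12 (cv2) and the standard library are available. Lean on these libraries where they do the work, as an engineer would, in place of code of your own. Each camera call takes 0.05 s, during which the arm holds its last target. There are 200 camera calls.

## Task

Pick up the teal dusting stencil from the cooling rack by its black handle, carry it over the wooden breakfast caddy (above the mug, jar and glass, touching neither them nor the caddy) to the baking tray, and hold it level about one centimetre above the biscuits, turned so that each biscuit is centred in one of the six openings. The stencil must never touch the biscuits or the tray; finish holding it still there, ready for someone to dust sugar through it, and do not put it down or let go.

Things in the scene. Friction and masses are not known exactly. Their poses are not given: they have to be found in the camera images.
- stencil: Loose teal plastic plate, 184 (x) x 144 (y) x 5 mm, about 0.2 kg, lying flat on the cooling rack, with six round through openings of 50 mm diameter at x = -58, 0, 58 mm and y = -39, 39 mm. A black fin handle stands on its middle: 80 mm long along x, 16 mm thick along y, its top 50 mm above the plate's underside. Origin: centre of the underside; z up. A half turn about z gives the same pattern.
- rack: Fixed wire cooling rack, 250 (x) x 190 (y) mm, top 22 mm above the worktop. Origin: centre of its underside, on the worktop. It stands left or right of the caddy; the stencil lies on it.
- tray: Fixed dark steel baking tray, 260 (x) x 210 (y) mm, rim 12 mm high, on the other side of the caddy from the rack. Six round golden biscuits, 34 mm diameter, are fixed on it at x = -58, 0, 58 mm and y = -39, 39 mm (the same grid as the stencil's openings, along the same axes); their tops are 16 mm above the worktop. Origin: centre of the underside, on the worktop; z up.
- biscuits_mid (a point): Point in the middle of the six biscuits, at the height of their tops (16 mm above the tray's origin); axes as the tray's.
- caddy: Fixed low wooden caddy between rack and tray, 380 (x) x 110 (y) mm, rim 25 mm high, its long side pointing away from the robot. Origin: centre of its underside, on the worktop. The mug, jar and glass stand in it on its 6 mm floor.
- mug: Loose green mug, 72 mm diameter, 95 mm high, in the caddy's end near the robot; its top is 101 mm above the worktop. Its handle points roughly along the caddy, towards the jar. Origin: centre of the underside.
- jar: Loose closed jam jar, dark red with brass lid, 68 mm diameter, 110 mm high, in the middle of the caddy; its top is 116 mm above the worktop, the highest of the three. Origin: centre of the underside.
- glass: Loose amber tea glass, 66 mm diameter, 100 mm high, in the caddy's far end; its top is 106 mm above the worktop. Origin: centre of the underside.
Mind the look-alikes: they are no part of the job. What is meant by the mug is not blue or purple, and is the smaller of those in its own colour.

How it is judged:
On the way:
1. the stencil is carried over the caddy, above the things standing in it (y of stencil in the frame of caddy between -0.05 and 0.05 m and x of stencil in the frame of caddy between -0.2 and 0.2 m and height (world z) of stencil above 0.116 m), for 0.02 s.
At the end, for the whole second after the job is handed in: Held by the fingers and touching nothing else, the stencil is still and level (0.08 rad), 3 to 20 mm above the biscuit tops, its centre within 9 mm of their middle and its axes within 0.10 rad of the tray's (either way round); mug, jar, glass upright within 12 mm of their start (horizontal distance between stencil and biscuits_mid below 0.009 m and angle between the x axis of stencil and the x axis of tray, either way round below 0.1 rad and z of stencil in the frame of biscuits_mid between 0.003 and 0.02 m and angle between stencil's own z axis and vertical below 0.08 rad and linear speed of stencil below 0.01 m/s and angular speed of stencil below 0.1 rad/s and contact force between the fingers and stencil above 1 N and contact force between stencil and caddy below 0.05 N and contact force between stencil and mug below 0.05 N and contact force between stencil and jar below 0.05 N and contact force between stencil and glass below 0.05 N and contact force between stencil and tray below 0.05 N and contact force between stencil and rack below 0.05 N and distance of each of mug, jar, glass from where it was at the start of the episode below 0.012 m and angle between each of mug, jar, glass's own z axis and vertical below 0.15 rad); the arm keeps its last pose, push and grip.
It fails at once if the stencil touches the biscuits or the baking tray (contact force between stencil and tray above 0.3 N).
It fails at once if the stencil or the robot touches the caddy, mug, jar or glass (contact force between any of stencil, the fingers, the arm and caddy above 0.5 N or contact force between any of stencil, the fingers, the arm and mug above 0.5 N or contact force between any of stencil, the fingers, the arm and jar above 0.5 N or contact force between any of stencil, the fingers, the arm and glass above 0.5 N).
It fails at once if the mug, jar or glass is displaced (distance of any of mug, jar, glass from where it was at the start of the episode above 0.012 m).
It also fails if it takes over 42 s, if anything falls off the work surface, if the arm or the gripper's body presses on something with over 40 N, if the wrist force passes 120 N, or if a joint passes its speed limit or range.

## Working session

There is one attempt and no reset: what is moved stays moved. The work goes in short steps, Python scripts to look and compute and a tool call to move; the robot and the scene stay as the last step left them, time stands still between calls to the robot, and variables do not carry over. Pictures are saved under pics/ and viewed, at most 10 in all, crops included, and the job is handed in when it is done.

Besides the shell and the picture viewer there is one more tool, called after "Call:" by a JSON object that holds its "method" and its "body". step_arm: Moves the arm, as the interface text tells. Its arguments: {"type":"object","properties":{"targets":{"type":"array","items":{"type":"object","properties":{"tx":{"type":"number"},"ty":{"type":"number"},"tz":{"type":"number"},"wx":{"type":"number"},"wy":{"type":"number"},"wz":{"type":"number"},"fingers":{"type":"number"}}}},"newtons":{"type":"number"}},"required":["targets"]}

```bash
mkdir -p pics
python3 - <<'E'
from station import manip
import cv2,pickle
s=manip.state();print(s['eef_pos'],s['ee_rot'],s['grip_width'],manip.grip_point_offset,s['time_s'])
for n in("top","side"):
    c=manip.capture(n);cv2.imwrite(f"pics/{n}0.png",c['color'][:,:,::-1]);pickle.dump(c,open(n+"0.pkl","wb"));print(c['mtx'],c['k1'],c['world_from_camera'])
E
```

```text
[ 0.19630662 -0.48614164  0.2304406 ] [-3.08195922e+00 -5.98789535e-01  6.56579011e-04] 1.0001011078127877 0.0187 0.0
[[381.12882719   0.         320.67360764]
 [  0.         381.12882719 198.00230777]
 [  0.           0.           1.        ]] -0.07722895170406725 [[-0.01568593 -0.99768907  0.06610949  0.38771403]
 [-0.99984848  0.01515208 -0.00856896  0.03975568]
 [ 0.00754746 -0.06623388 -0.99777558  1.03133884]
 [ 0.          0.          0.          1.        ]]
[[371.51859064   0.         320.21365365]
 [  0.         371.51859064 192.92428002]
 [  0.           0.           1.        ]] -0.033090965972341096 [[-0.99165918 -0.10650657  0.07258389  0.38336262]
 [-0.12839995  0.76740378 -0.62817585  0.72101812]
 [ 0.01120371 -0.63225611 -0.77467844  0.91685871]
 [ 0.          0.          0.          1.        ]]
```

View pics/top0.png

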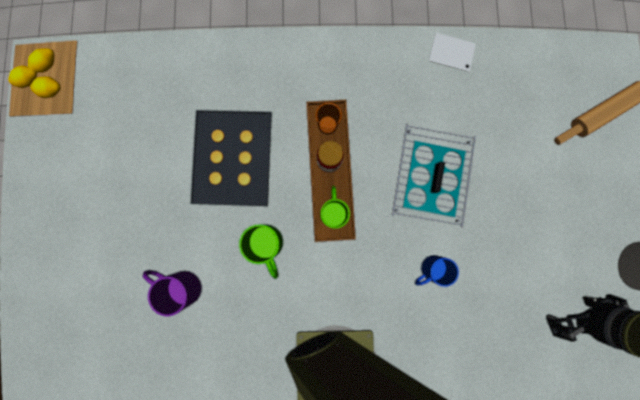

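View pics/side0.png

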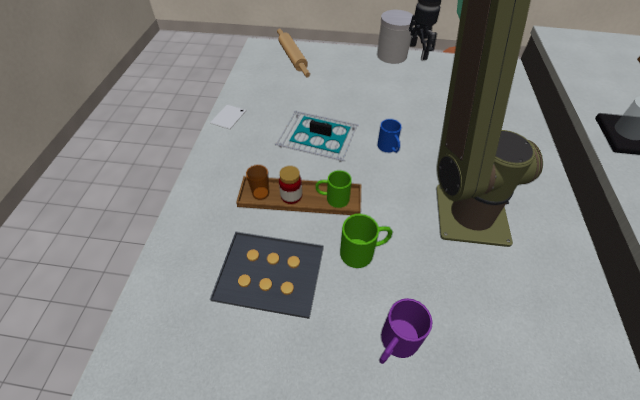

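The top view shows the biscuits at about (215–246, 136–180), the stencil holes at (417–452, 155–204) with the handle at (438, 177), and the caddy at (307–355, 100–240) between them. A larger green decoy mug stands at (262, 243). The side view agrees with this.

```bash
cat > h.py <<'E'
import numpy as np,cv2
def ray(c,uv):
    K=c['mtx'];d=np.array([c['k1'],0,0,0,0.])
    p=cv2.undistortPointsIter(np.float64(uv).reshape(-1,1,2),K,d,None,None,(3,50,1e-10)).reshape(-1,2)
    T=c['world_from_camera'];return T[:3,3],np.c_[p,np.ones(len(p))]@T[:3,:3].T
def plane(c,uv,z):
    o,r=ray(c,uv);return o+r*((z-o[2])/r[:,2])[:,None]
def project(c,X):
    T=np.linalg.inv(c['world_from_camera']);
    return cv2.projectPoints(np.float64(X).reshape(-1,1,3),cv2.Rodrigues(T[:3,:3])[0],T[:3,3],c['mtx'],np.array([c['k1'],0,0,0,0.]))[0].reshape(-1,2)
G=np.array([[x,y] for x in(-.058,0,.058) for y in(-.039,.039)])
def fit(P):  # fit grid to 6 unordered pts
    from scipy.optimize import linear_sum_assignment as lsa
    best=None
    for a in np.radians(np.arange(-90,90,5)):
        m=P.mean(0)
        for _ in range(5):
            R=np.array([[np.cos(a),-np.sin(a)],[np.sin(a),np.cos(a)]])
            Q=G@R.T;D=np.linalg.norm((P-m)[:,None]-Q[None],axis=2);i,j=lsa(D)
            g=G[j];p=(P-m)[i];a=np.arctan2((g[:,0]*p[:,1]-g[:,1]*p[:,0]).sum(),(g*p).sum())
        R=np.array([[np.cos(a),-np.sin(a)],[np.sin(a),np.cos(a)]])
        e=np.sqrt((((P-m)[i]-G[j]@R.T)**2).sum(1).mean())
        if best is None or e<best[2]:best=(m,np.degrees(a),e)
    return best
def blobs(mask,lo,hi,box):
    n,_,st,ce=cv2.connectedComponentsWithStats(mask.astype(np.uint8),connectivity=4)
    return np.array([ce[i] for i in range(1,n) if lo<st[i,4]<hi and box[0]<ce[i][0]<box[2] and box[1]<ce[i][1]<box[3]])
def refine(w,b):  # weighted centroid
    out=[]
    for u,v in b:
        x0,y0=int(round(u)),int(round(v));yy,xx=np.mgrid[y0-9:y0+10,x0-9:x0+10];q=w[y0-9:y0+10,x0-9:x0+10]
        out.append([(q*xx).sum()/q.sum(),(q*yy).sum()/q.sum()])
    return np.array(out)
E
python3 - <<'E'
import pickle;from h import *
for n,tb,sb in(("top",(190,105,275,210),(395,125,475,220)),("side",(210,230,330,315),(275,110,360,160))):
    c=pickle.load(open(n+"0.pkl","rb"));I=c['color'].astype(float);r,g,b=I[...,0],I[...,1],I[...,2]
    bb=blobs((r-b>60)&(r>100),20,400,tb);print(n,len(bb))
    if len(bb)==6:
        bb=refine(np.clip(r-b,20,None)-20,bb); print("biscuits",fit(plane(c,bb,.016 if n=="top" else .015)[:,:2]))
    teal=(g-r>50)&(b-r>50)
    m=np.zeros_like(teal);m[sb[1]:sb[3],sb[0]:sb[2]]=teal[sb[1]:sb[3],sb[0]:sb[2]]
    ct,_=cv2.findContours(m.astype(np.uint8),cv2.RETR_EXTERNAL,cv2.CHAIN_APPROX_NONE)
    ct=max(ct,key=cv2.contourArea)
    full=cv2.drawContours(np.zeros(m.shape,np.uint8),[ct],-1,1,-1)
    cp=plane(c,ct.reshape(-1,2),.027)[:,:2]
    print("outline",cv2.minAreaRect(np.float32(cp*1000)))
    hb=blobs((full>0)&~m&(I.min(2)>90),20,600,(0,0,640,400));print(len(hb),hb.round(1).tolist())
    if len(hb)==6:print("holes",fit(plane(c,hb,.0265)[:,:2]))
    dk=blobs((I.max(2)<60)&(full>0),20,1000,sb);print("dark",dk.tolist(), plane(c,dk,.07)[:,:2])
    if n=="top":
        for nm,px,z in(("mug",(335,214),.101),("jar",(330,154),.116),("glass",(329,118),.106),("bigmug",(263,242),.12),("cad",(307,101),.025),("cad",(346,99),.025),("cad",(355,240),.025),("cad",(315,241),.025)):print(nm,plane(c,[px],z)[0].round(3))
E
```

```text
top 6
biscuits (array([0.57025731, 0.27314669]), np.float64(-2.6823633416207318), np.float64(0.00014343997515988327))
outline ((502.51995849609375, -273.9407043457031), (143.4520721435547, 183.08021545410156), 78.06437683105469)
6 [[423.6, 154.5], [451.8, 160.3], [420.1, 175.5], [448.9, 181.2], [416.4, 196.6], [444.5, 202.4]]
holes (array([ 0.50233401, -0.27383596]), np.float64(-12.022637534269421), np.float64(0.0007100844987220596))
dark [[437.1194029850746, 177.1007462686567]] [[ 0.50055108 -0.26771836]]
mug [ 0.41  -0.003  0.101]
jar [0.555 0.008 0.116]
glass [0.647 0.008 0.106]
bigmug [0.345 0.171 0.12 ]
cad [0.718 0.064 0.025]
cad [ 0.722 -0.042  0.025]
cad [ 0.342 -0.058  0.025]
cad [0.341 0.048 0.025]
side 6
biscuits (array([0.5694214 , 0.27447974]), np.float64(-2.53868705770949), np.float64(0.00031262891349061395))
outline ((502.3533020019531, -272.2552185058594), (144.26036071777344, 181.44078063964844), 78.26050567626953)
5 [[306.4, 123.1], [338.8, 130.3], [300.9, 136.7], [316.5, 140.6], [332.2, 144.4]]
dark [[320.32377049180326, 127.94262295081967]] [[ 0.4993475  -0.25159785]]
```

```bash
cat > go.py <<'E'
import sys,numpy as np
from station import manip
from scipy.spatial.transform import Rotation as R
def go(x,y,z,a):
    """tool shift(mm)/turn(deg) to world x,y,z with tool x at heading a deg, pointing down"""
    s=manip.state();r=R.from_rotvec(s['ee_rot']);p=s['eef_pos']
    t=R.from_euler('z',a,degrees=True)*R.from_euler('x',180,degrees=True)
    print('t',np.round(s['time_s'],2),'pos',p.round(4),'xhead',np.degrees(np.arctan2(*r.as_matrix()[1::-1,0])).round(2),'tilt',np.degrees(np.arccos(-r.as_matrix()[2,2])).round(2),'j',np.round(s['joint_positions'],3),'w',s['grip_width'],'gf',s['grasp_force'],'F',np.round(s['force'],1))
    print('shift mm',(r.inv().apply(np.array([x,y,z])-p)*1000).round(1),'turn',np.degrees((r.inv()*t).as_rotvec()).round(2))
if __name__=='__main__':go(*map(float,sys.argv[1:]))
E
python3 go.py .502 -.273 .15 -12; python3 go.py .502 -.273 .15 168
```

```text
t 0.1 pos [ 0.1964 -0.4862  0.2305] xhead 21.99 tilt 0.1 j [-1.187  0.261 -0.139  1.173  0.     1.571] w 0.9980822856701558 gf 0.0 F [0.5 0.4 0.5]
shift mm [363.2 -83.1  80.7] turn [-1.000e-01  3.000e-02  3.399e+01]
t 0.1 pos [ 0.1964 -0.4862  0.2305] xhead 21.99 tilt 0.1 j [-1.187  0.261 -0.139  1.173  0.     1.571] w 0.9980822856701558 gf 0.0 F [0.5 0.4 0.5]
shift mm [363.2 -83.1  80.7] turn [-4.0000e-02 -1.3000e-01 -1.4601e+02]
```

Call:
{"method": "step_arm", "body": {"targets": [{"wz": 8}]}}

```text
validation failed for argument at $.ta...
```

```bash
python3 go.py .502 -.273 .15 -12; python3 go.py .502 -.273 .15 168
```

```text
t 0.1 pos [ 0.1964 -0.4862  0.2305] xhead 21.99 tilt 0.1 j [-1.187  0.261 -0.139  1.173  0.     1.571] w 0.9980822856701558 gf 0.0 F [0.5 0.4 0.5]
shift mm [363.2 -83.1  80.7] turn [-1.000e-01  3.000e-02  3.399e+01]
t 0.1 pos [ 0.1964 -0.4862  0.2305] xhead 21.99 tilt 0.1 j [-1.187  0.261 -0.139  1.173  0.     1.571] w 0.9980822856701558 gf 0.0 F [0.5 0.4 0.5]
shift mm [363.2 -83.1  80.7] turn [-4.0000e-02 -1.3000e-01 -1.4601e+02]
```

Every row needs all seven fields, so I'll resend the test turn in full.

Call:
{"method": "step_arm", "body": {"targets": [{"tx": 0,"ty": 0,"tz": 0,"wx": 0,"wy": 0,"wz": 8,"fingers": 0}], "newtons": 60}}

```text
time_s: 0.2
eef_pos: [0.1964, -0.4863, 0.2307]
ee_rot: [-3.118, -0.377, 0.001]
force: [0.1, 0.8, 0.0]
grip_width: 0.999
grasp_force: 0.0
```

```bash
python3 go.py .502 -.273 .15 -12; python3 go.py .502 -.273 .15 168
```

```text
t 0.2 pos [ 0.1964 -0.4863  0.2307] xhead 13.79 tilt 0.08 j [-1.187  0.261 -0.139  1.173  0.     1.714] w 0.9985037512117734 gf 0.0 F [0.1 0.8 0. ]
shift mm [ 347.7 -134.2   80.8] turn [-0.08  0.03 25.79]
t 0.2 pos [ 0.1964 -0.4863  0.2307] xhead 13.79 tilt 0.08 j [-1.187  0.261 -0.139  1.173  0.     1.714] w 0.9985037512117734 gf 0.0 F [0.1 0.8 0. ]
shift mm [ 347.7 -134.2   80.8] turn [-4.0000e-02 -1.0000e-01 -1.5421e+02]
```

Call:
{"method": "step_arm", "body": {"targets": [{"tx": 35,"ty": -13,"tz": 0,"wx": 0,"wy": 0,"wz": -8.5,"fingers": 0},{"tx": 70,"ty": -27,"tz": 0,"wx": 0,"wy": 0,"wz": -17,"fingers": 0},{"tx": 105,"ty": -40,"tz": 0,"wx": 0,"wy": 0,"wz": -25.5,"fingers": 0},{"tx": 140,"ty": -54,"tz": 0,"wx": 0,"wy": 0,"wz": -34,"fingers": 0},{"tx": 174,"ty": -67,"tz": 0,"wx": 0,"wy": 0,"wz": -42.5,"fingers": 0},{"tx": 209,"ty": -80,"tz": 0,"wx": 0,"wy": 0,"wz": -51,"fingers": 0},{"tx": 244,"ty": -94,"tz": 10,"wx": 0,"wy": 0,"wz": -59.5,"fingers": 0},{"tx": 279,"ty": -107,"tz": 20,"wx": 0,"wy": 0,"wz": -68,"fingers": 0},{"tx": 313,"ty": -121,"tz": 40,"wx": 0,"wy": 0,"wz": -76.5,"fingers": 0},{"tx": 348,"ty": -134,"tz": 60,"wx": 0,"wy": 0,"wz": -85,"fingers": 0}]}}

```text
time_s: 1.2
eef_pos: [0.5029, -0.2715, 0.1706]
ee_rot: [2.033, 2.395, -0.0]
force: [0.4, -0.2, 0.7]
grip_width: 0.999
grasp_force: 0.0
```

Call:
{"method": "step_arm", "body": {"targets": [{"tx": 0,"ty": 0,"tz": 0,"wx": 0,"wy": 0,"wz": -8.5,"fingers": 0},{"tx": 0,"ty": 0,"tz": 0,"wx": 0,"wy": 0,"wz": -17,"fingers": 0},{"tx": 0,"ty": 0,"tz": 0,"wx": 0,"wy": 0,"wz": -25.5,"fingers": 0},{"tx": 0,"ty": 0,"tz": 0,"wx": 0,"wy": 0,"wz": -34,"fingers": 0},{"tx": 0,"ty": 0,"tz": 0,"wx": 0,"wy": 0,"wz": -42.5,"fingers": 0},{"tx": 0,"ty": 0,"tz": 0,"wx": 0,"wy": 0,"wz": -51,"fingers": 0},{"tx": 0,"ty": 0,"tz": 0,"wx": 0,"wy": 0,"wz": -59.5,"fingers": 0},{"tx": 0,"ty": 0,"tz": 0,"wx": 0,"wy": 0,"wz": -69,"fingers": 0},{"tx": 0,"ty": 0,"tz": 0,"wx": 0,"wy": 0,"wz": -69,"fingers": 0},{"tx": 0,"ty": 0,"tz": 0,"wx": 0,"wy": 0,"wz": -69,"fingers": 0}]}}

```text
time_s: 2.2
eef_pos: [0.5016, -0.2725, 0.1709]
ee_rot: [-0.333, -3.123, -0.0]
force: [0.1, -0.8, -0.4]
grip_width: 0.999
grasp_force: 0.0
```

```bash
python3 go.py .502 -.273 .038 168
python3 - <<'E'
from station import manip
import cv2
c=manip.capture("side");cv2.imwrite("pics/s1.png",cv2.resize(c['color'][60:190,220:420,::-1],None,fx=3,fy=3))
E
```

```text
t 2.2 pos [ 0.5016 -0.2725  0.1709] xhead 167.84 tilt 0.04 j [-0.498  0.369 -0.139  1.063  0.    -0.285] w 0.9994704076881828 gf 0.0 F [ 0.1 -0.8 -0.4]
shift mm [ -0.6  -0.4 132.9] turn [ 0.01 -0.04 -0.16]
```

View pics/s1.png

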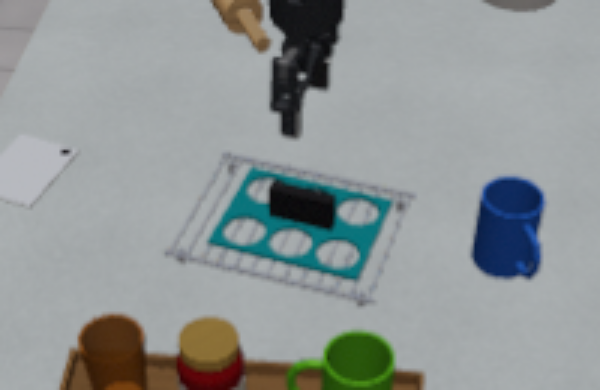

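The open gripper (crop ≈(300, 90)) hangs above the handle (crop (302, 203)), and the fingers straddle it across its thickness. Next I'll descend and close.

Call:
{"method": "step_arm", "body": {"targets": [{"tx": 0,"ty": 0,"tz": 20,"wx": 0,"wy": 0,"wz": 0,"fingers": 0},{"tx": 0,"ty": 0,"tz": 45,"wx": 0,"wy": 0,"wz": 0,"fingers": 0},{"tx": 0,"ty": 0,"tz": 70,"wx": 0,"wy": 0,"wz": 0,"fingers": 0},{"tx": 0,"ty": 0,"tz": 90,"wx": 0,"wy": 0,"wz": 0,"fingers": 0},{"tx": 0,"ty": 0,"tz": 105,"wx": 0,"wy": 0,"wz": 0,"fingers": 0},{"tx": 0,"ty": 0,"tz": 118,"wx": 0,"wy": 0,"wz": 0,"fingers": 0},{"tx": 0,"ty": 0,"tz": 127,"wx": 0,"wy": 0,"wz": 0,"fingers": 0},{"tx": 0,"ty": 0,"tz": 132,"wx": 0,"wy": 0,"wz": 0,"fingers": 0},{"tx": 0,"ty": 0,"tz": 132,"wx": 0,"wy": 0,"wz": 0,"fingers": 0}]}}

```text
time_s: 3.15
eef_pos: [0.5015, -0.2725, 0.0388]
ee_rot: [-0.33, -3.123, -0.001]
force: [-0.3, 0.4, 0.6]
grip_width: 0.997
grasp_force: 0.0
```

Call:
{"method": "step_arm", "body": {"targets": [{"tx": 0,"ty": 0,"tz": 0,"wx": 0,"wy": 0,"wz": 0,"fingers": 0.5},{"tx": 0,"ty": 0,"tz": 0,"wx": 0,"wy": 0,"wz": 0,"fingers": 0.7},{"tx": 0,"ty": 0,"tz": 0,"wx": 0,"wy": 0,"wz": 0,"fingers": 0.8},{"tx": 0,"ty": 0,"tz": 0,"wx": 0,"wy": 0,"wz": 0,"fingers": 1},{"tx": 0,"ty": 0,"tz": 0,"wx": 0,"wy": 0,"wz": 0,"fingers": 1},{"tx": 0,"ty": 0,"tz": 0,"wx": 0,"wy": 0,"wz": 0,"fingers": 1},{"tx": 0,"ty": 0,"tz": 0,"wx": 0,"wy": 0,"wz": 0,"fingers": 1},{"tx": 0,"ty": 0,"tz": 0,"wx": 0,"wy": 0,"wz": 0,"fingers": 1}], "newtons": 60}}

```text
time_s: 3.95
eef_pos: [0.5022, -0.2729, 0.0398]
ee_rot: [0.329, 3.123, -0.001]
force: [-0.7, -0.5, 3.7]
grip_width: 0.182
grasp_force: 59.2
```

Call:
{"method": "step_arm", "body": {"targets": [{"tx": 0,"ty": 0,"tz": -5,"wx": 0,"wy": 0,"wz": 0,"fingers": 1},{"tx": 0,"ty": 0,"tz": -15,"wx": 0,"wy": 0,"wz": 0,"fingers": 1},{"tx": 0,"ty": 0,"tz": -35,"wx": 0,"wy": 0,"wz": 0,"fingers": 1},{"tx": 0,"ty": 0,"tz": -60,"wx": 0,"wy": 0,"wz": 0,"fingers": 1},{"tx": 0,"ty": 0,"tz": -85,"wx": 0,"wy": 0,"wz": 0,"fingers": 1},{"tx": 0,"ty": 0,"tz": -110,"wx": 0,"wy": 0,"wz": 0,"fingers": 1},{"tx": 0,"ty": 0,"tz": -135,"wx": 0,"wy": 0,"wz": 0,"fingers": 1},{"tx": 0,"ty": 0,"tz": -152,"wx": 0,"wy": 0,"wz": 0,"fingers": 1},{"tx": 0,"ty": 0,"tz": -160,"wx": 0,"wy": 0,"wz": 0,"fingers": 1},{"tx": 0,"ty": 0,"tz": -160,"wx": 0,"wy": 0,"wz": 0,"fingers": 1}]}}

```text
time_s: 4.95
eef_pos: [0.5024, -0.2729, 0.2005]
ee_rot: [0.328, 3.122, -0.001]
force: [0.8, -0.1, -2.4]
grip_width: 0.18
grasp_force: 58.5
```

```bash
python3 go.py .569 .274 .20 177.4
python3 - <<'E'
from station import manip
import cv2
c=manip.capture("side");cv2.imwrite("pics/s2.png",cv2.resize(c['color'][20:190,220:420,::-1],None,fx=3,fy=3))
E
```

```text
t 4.95 pos [ 0.5024 -0.2729  0.2005] xhead 167.99 tilt 0.11 j [-0.498  0.352 -0.086  1.131  0.    -0.288] w 0.17978846884500135 gf 58.46554219722748 F [ 0.8 -0.1 -2.4]
shift mm [4.860e+01 5.488e+02 1.000e-01] turn [-0.04  0.11 -9.41]
```

View pics/s2.png

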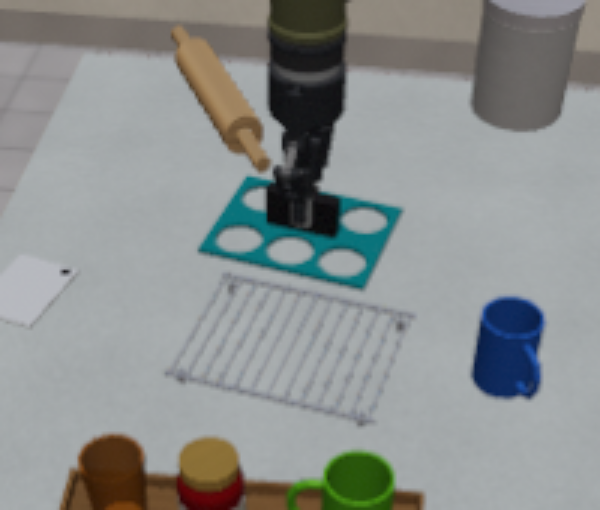

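The stencil is lifted clear and looks level, centred on the gripper (crop ≈(300, 230)). Next I'll carry it across with its underside at about 0.183 m.

Call:
{"method": "step_arm", "body": {"targets": [{"tx": 1,"ty": 10,"tz": 0,"wx": 0,"wy": 0,"wz": 0,"fingers": 1},{"tx": 3,"ty": 30,"tz": 0,"wx": 0,"wy": 0,"wz": -0.5,"fingers": 1},{"tx": 5,"ty": 60,"tz": 0,"wx": 0,"wy": 0,"wz": -1,"fingers": 1},{"tx": 8,"ty": 92,"tz": 0,"wx": 0,"wy": 0,"wz": -1.6,"fingers": 1},{"tx": 11,"ty": 124,"tz": 0,"wx": 0,"wy": 0,"wz": -2.1,"fingers": 1},{"tx": 14,"ty": 156,"tz": 0,"wx": 0,"wy": 0,"wz": -2.7,"fingers": 1},{"tx": 17,"ty": 188,"tz": 0,"wx": 0,"wy": 0,"wz": -3.2,"fingers": 1},{"tx": 20,"ty": 220,"tz": 0,"wx": 0,"wy": 0,"wz": -3.8,"fingers": 1},{"tx": 22,"ty": 252,"tz": 0,"wx": 0,"wy": 0,"wz": -4.3,"fingers": 1},{"tx": 25,"ty": 284,"tz": 0,"wx": 0,"wy": 0,"wz": -4.9,"fingers": 1}]}}

```text
time_s: 6.0
eef_pos: [0.5353, 0.0123, 0.1979]
ee_rot: [-0.193, -3.133, -0.0]
force: [0.7, 0.1, -2.1]
grip_width: 0.177
grasp_force: 58.6
```

```bash
python3 go.py .569 .274 .20 177.4
```

```text
t 6.0 pos [0.5353 0.0123 0.1979] xhead 172.94 tilt 0.16 j [ 0.023  0.296 -0.176  1.101  0.     0.146] w 0.17744218349366989 gf 58.63208055496216 F [ 0.7  0.1 -2.1]
shift mm [ -1.2 263.8  -2.1] turn [ 0.01 -0.16 -4.46]
```

Call:
{"method": "step_arm", "body": {"targets": [{"tx": 0,"ty": 32,"tz": 0,"wx": 0,"wy": 0,"wz": -0.5,"fingers": 1},{"tx": 0,"ty": 64,"tz": 0,"wx": 0,"wy": 0,"wz": -1,"fingers": 1},{"tx": -1,"ty": 96,"tz": 0,"wx": 0,"wy": 0,"wz": -1.6,"fingers": 1},{"tx": -1,"ty": 128,"tz": 0,"wx": 0,"wy": 0,"wz": -2.2,"fingers": 1},{"tx": -1,"ty": 160,"tz": 0,"wx": 0,"wy": 0,"wz": -2.7,"fingers": 1},{"tx": -1,"ty": 192,"tz": 0,"wx": 0,"wy": 0,"wz": -3.2,"fingers": 1},{"tx": -1,"ty": 222,"tz": 0,"wx": 0,"wy": 0,"wz": -3.8,"fingers": 1},{"tx": -1,"ty": 246,"tz": 0,"wx": 0,"wy": 0,"wz": -4.2,"fingers": 1},{"tx": -1,"ty": 258,"tz": 0,"wx": 0,"wy": 0,"wz": -4.4,"fingers": 1},{"tx": -1,"ty": 264,"tz": 0,"wx": 0,"wy": 0,"wz": -4.5,"fingers": 1}]}}

```text
time_s: 7.0
eef_pos: [0.5692, 0.2732, 0.198]
ee_rot: [-0.069, -3.139, 0.002]
force: [-0.8, -0.1, -1.9]
grip_width: 0.178
grasp_force: 58.7
```

Call:
{"method": "step_arm", "body": {"targets": [{"tx": 0,"ty": 0,"tz": 20,"wx": 0,"wy": 0,"wz": 0,"fingers": 1},{"tx": 0,"ty": 0,"tz": 45,"wx": 0,"wy": 0,"wz": 0,"fingers": 1},{"tx": 0,"ty": 0,"tz": 70,"wx": 0,"wy": 0,"wz": 0,"fingers": 1},{"tx": 0,"ty": 0,"tz": 90,"wx": 0,"wy": 0,"wz": 0,"fingers": 1},{"tx": 0,"ty": 0,"tz": 105,"wx": 0,"wy": 0,"wz": 0,"fingers": 1},{"tx": 0,"ty": 0,"tz": 115,"wx": 0,"wy": 0,"wz": 0,"fingers": 1},{"tx": 0,"ty": 0,"tz": 120,"wx": 0,"wy": 0,"wz": 0,"fingers": 1},{"tx": 0,"ty": 0,"tz": 120,"wx": 0,"wy": 0,"wz": 0,"fingers": 1},{"tx": 0,"ty": 0,"tz": 120,"wx": 0,"wy": 0,"wz": 0,"fingers": 1}]}}

```text
time_s: 7.9
eef_pos: [0.5706, 0.2722, 0.08]
ee_rot: [0.072, 3.14, 0.001]
force: [0.7, 0.8, -1.3]
grip_width: 0.177
grasp_force: 58.8
```

```bash
python3 go.py .570 .274 .043 177.4
python3 - <<'E'
from station import manip
import cv2,pickle,numpy as np
ims=[]
for n,(r0,r1,c0,c1) in(("top",(90,220,150,310)),("side",(170,330,180,360))):
    c=manip.capture(n);pickle.dump(c,open(n+"1.pkl","wb"))
    ims.append(cv2.resize(c['color'][r0:r1,c0:c1,::-1],(396,352)))
cv2.imwrite("pics/f1.png",np.hstack(ims))
E
```

```text
t 7.9 pos [0.5706 0.2722 0.08  ] xhead 177.37 tilt 0.06 j [ 0.445  0.533 -0.118  0.919 -0.     0.491] w 0.17718046226638842 gf 58.84832561016083 F [ 0.7  0.8 -1.3]
shift mm [ 0.8  1.7 37. ] turn [ 0.03  0.06 -0.03]
```

View pics/f1.png

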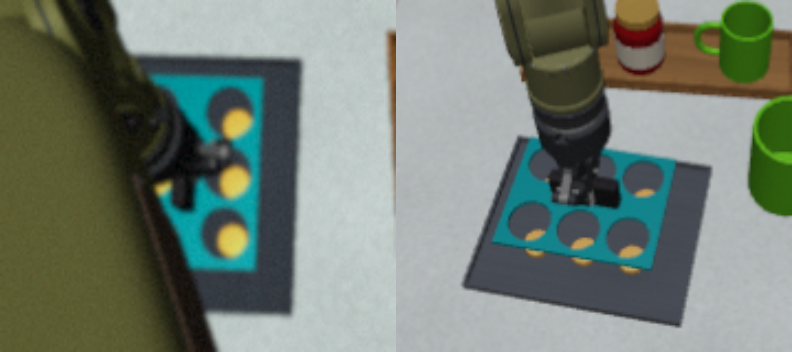

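The stencil hangs above the tray and the biscuits show in the openings. The front holes are clear in the side view at about (242, 271), (264, 274), (287, 278), and two are clear in the top view at about (243, 131), (241, 176). I'll fit the plate pose from these.

```bash
cat > pose.py <<'E'
import pickle,sys;from h import *
from scipy.optimize import least_squares
def holes(c,seeds):
    I=c['color'].astype(float);r,g,b=I[...,0],I[...,1],I[...,2]
    t=np.minimum(g,b)-r; nt=(t<40).astype(np.uint8)
    n,l,st,ce=cv2.connectedComponentsWithStats(nt,connectivity=4)
    ids=[l[int(v),int(u)] for u,v in seeds];print([int(st[i,4]) for i in ids])
    return np.array([ce[i] for i in ids])
def run(tag,S,Tt,gs,gt,x0):
    cs,ct=(pickle.load(open(n+tag+".pkl","rb")) for n in("side","top"))
    obs=[(c,holes(c,s),np.array(g,float)/1000) for c,s,g in((cs,S,gs),(ct,Tt,gt)) if len(s)]
    def res(p):
        a=p[3];R=np.array([[np.cos(a),-np.sin(a)],[np.sin(a),np.cos(a)]])
        return np.concatenate([(project(c,np.c_[g@R.T+p[:2],np.full(len(g),p[2]+.0025)])-o).ravel() for c,o,g in obs])
    s=least_squares(res,x0,x_scale=[.01,.01,.01,.05]);p=s.x
    print("stencil xyz",p[:3].round(4),"yaw",np.degrees(p[3]).round(2),"res px",s.fun.round(2))
E
python3 - <<'E'
from pose import *
run("1",[(242,271),(264,274),(287,278)],[(243,131),(241,176)],[(58,39),(0,39),(-58,39)],[(58,-39),(-58,-39)],[.57,.273,.062,-.045])
E
```

```text
[255, 262, 265]
[253995, 266]
stencil xyz [ 0.5705  0.1743 -0.1917] yaw -75.34 res px [ 28.2  -12.47   6.76  -0.65 -14.94  12.18 -24.11 -25.74  20.3    7.54]
```

```bash
sed -i 's/t<40/t<25/' pose.py
python3 - <<'E'
from pose import *
run("1",[(242,271),(264,274),(287,278)],[(241,176)],[(58,39),(0,39),(-58,39)],[(-58,-39)],[.57,.273,.062,-.045])
run("1",[(242,271),(264,274),(287,278)],[(243,131),(241,176)],[(58,39),(0,39),(-58,39)],[(58,-39),(-58,-39)],[.57,.273,.062,-.045])
E
```

```text
[243, 249, 258]
[244]
stencil xyz [0.5715 0.2716 0.0608] yaw -2.62 res px [ 0.13 -0.09  0.07  0.04 -0.03  0.06 -0.04 -0.17]
[243, 249, 258]
[253446, 244]
stencil xyz [ 0.5704  0.1745 -0.1908] yaw -75.2 res px [ 28.19 -12.49   6.76  -0.57 -14.98  12.15 -24.   -25.7   20.21   7.56]
```

Call:
{"method": "step_arm", "body": {"targets": [{"tx": 2,"ty": 2,"tz": 5,"wx": 0,"wy": 0,"wz": 0,"fingers": 1},{"tx": 2,"ty": 2,"tz": 12,"wx": 0,"wy": 0,"wz": 0,"fingers": 1},{"tx": 2,"ty": 2,"tz": 19,"wx": 0,"wy": 0,"wz": 0,"fingers": 1},{"tx": 2,"ty": 2,"tz": 25,"wx": 0,"wy": 0,"wz": 0,"fingers": 1},{"tx": 2,"ty": 2,"tz": 29,"wx": 0,"wy": 0,"wz": 0,"fingers": 1},{"tx": 2,"ty": 2,"tz": 32,"wx": 0,"wy": 0,"wz": 0,"fingers": 1},{"tx": 2,"ty": 2,"tz": 34,"wx": 0,"wy": 0,"wz": 0,"fingers": 1},{"tx": 2,"ty": 2,"tz": 34,"wx": 0,"wy": 0,"wz": 0,"fingers": 1},{"tx": 2,"ty": 2,"tz": 34,"wx": 0,"wy": 0,"wz": 0,"fingers": 1},{"tx": 2,"ty": 2,"tz": 34,"wx": 0,"wy": 0,"wz": 0,"fingers": 1}]}}

```text
time_s: 9.0
eef_pos: [0.5685, 0.2744, 0.0456]
ee_rot: [0.072, 3.14, 0.0]
force: [-0.3, -0.0, -1.8]
grip_width: 0.176
grasp_force: 58.8
```

```bash
python3 go.py .570 .274 .045 177.4
python3 - <<'E'
from station import manip
import cv2,pickle,numpy as np
ims=[]
for n,(r0,r1,c0,c1) in(("top",(90,220,150,310)),("side",(170,330,180,360))):
    c=manip.capture(n);pickle.dump(c,open(n+"2.pkl","wb"))
    ims.append(cv2.resize(c['color'][r0:r1,c0:c1,::-1],(396,352)))
cv2.imwrite("pics/f2.png",np.hstack(ims))
from pose import *
cs,ct=(pickle.load(open(n+"2.pkl","rb")) for n in("side","top"))
T=lambda x,y:np.array([x*.999+y*.045+.570,-.045*x+.999*y+.274,.0295])
S=project(cs,[T(x,.039) for x in(.058,0,-.058)]);t=project(ct,[T(-.058,-.039)])
run("2",S.round(),t.round(),[(58,39),(0,39),(-58,39)],[(-58,-39)],[.57,.274,.028,-.045])
E
```

```text
t 9.0 pos [0.5685 0.2744 0.0456] xhead 177.39 tilt 0.03 j [ 0.45   0.562 -0.165  0.843  0.     0.495] w 0.1762107672778388 gf 58.847699761390686 F [-0.3 -0.  -1.8]
shift mm [-1.5 -0.3  0.6] turn [ 0.02  0.03 -0.01]
[238, 239, 244]
[213]
stencil xyz [0.5691 0.2741 0.0271] yaw -2.4 res px [-0.06 -0.03  0.02  0.07  0.   -0.05  0.01  0.04]
```

View pics/f2.png

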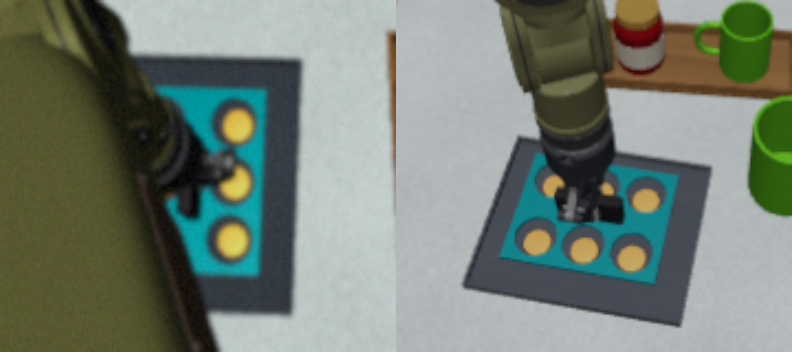

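The visible biscuits sit centred in their openings. The fit puts the stencil about 11 mm above the biscuit tops, less than 1 mm off centre and 0.2° off in heading, so I'm handing in.

```bash
python3 -c "
from station import manip
print(manip.job_done())"
```

```text
the job is handed in; nothing more can be done
None
```

The job is handed in with the stencil held level about 11 mm above the biscuits, under 1 mm off centre and 0.2° off in heading by my last camera fit; the hand-in call returned no verdict.

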